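# Face a sample jar to the scanner, then raise the reflector to its mark and hold it

### The arm

A 7-joint arm with a two-finger parallel gripper is mounted at the origin on the work surface. World frame = base frame: x ahead of the robot, y to its left, z up, the work surface at z = 0. Lengths are in m, angles in rad, forces in N, time in s.
With the tool pointing down it reaches from about 0.4 to 0.85 m from the base axis. Payload 4.4 kg.
Tool frame: the origin (TCP) lies at the very end of the fingers, on their centre line; the grasp point (between the pads) lies manip.pinch_z behind it (manip.pinch_z is the distance from the TCP to the grasp point, in m); z points along the fingers, y is the direction in which the jaws open and shut (so a half turn about z gives the same grasp; the last joint's range is limited). The gripper opens to 94 mm and grips with 3 to 60 N. Pads are 16 mm wide; open, the fingers measure 119 mm over their backs; the gripper's body (75 mm by 177 mm) begins 78 mm behind the grasp point.
Start: joints at [1.064, 0.628, 0.038, 1.517, -0.027, 0.996, -0.02], TCP at [0.277, -0.588, 0.205] pointing down, gripper open.
Joint ranges: [-3.06, 3.06], [-0.37, 2.12], [-1.25, 1.32], [0.18, 2.47], [-1.1, 4.24], [0.23, 1.98], [-2.94, 2.94]. Speed limits (rad/s): [2.57, 2.57, 3.14, 3.14, 3.14, 3.14, 3.14].

### API

Orientations are given as a rotation vector (axis times angle).
In Python, from workcell import manip, inverse_kinematics, sensors, capture, camera_info, finder gives the robot as it stands. Calls block until the motion is done:
- manip.move_to(position, orientation): joint-space move of the TCP to a pose.
- manip.line_to(position, attitude=None, max_speed=0.15, guard=None): straight line of the TCP; attitude=None keeps the orientation; max_speed is the mean speed in m/s. With guard (N) it stops when the force on the tool has changed by that much, and returns True; else False.
- manip.move_joints(angles): joint-space move.
- manip.move_gripper(opening, squeeze=None): finger opening in m; squeeze is the grip in N (None keeps the last); returns when the fingers have stopped.
- manip.hold(seconds).
- inverse_kinematics(position, orientation): joint angles nearest the present ones, or None.
- sensors.read_state(): the state.
- capture(name): name is "scene" or "side" or "wrist"; returns (picture, depth): 400x640x3 uint8, blue, green, red; 400x640 float32, m along the optical axis (not along the pixel's ray), 0 where there is no reading.
- camera_info(name): a dict with "mtx" (3x3 intrinsics, pixels), "extrinsics" (4x4, takes a point from camera to world coordinates); the wrist camera has in their place "tool_from_camera" (4x4, takes a point from camera to tool coordinates, whose origin is the TCP and whose axes are the flange's). Camera axes: x right, y down, z forward; pixel columns grow to the right and rows downward; lengths in m; the calibration is good to about 2 mm. A picture is of the moment at which its call begins: read the wrist's pose just before it. camera_info takes no time and is no camera call.
A pose or a line that the arm cannot do raises manip.Unreachable and nothing moves.
- manip.finish_job(): hands the job in, once; it reports no verdict.
Trained networks look in the newest picture that a camera, given by its name, has taken for a name from the list of things; names that differ only in an ending like _2 or _b are one class to them, and where a whole thing is asked for, a point or a joint stands for the part that bears it (a point fixed in the world has none). Each returns a list of dicts, best first, with "conf" (0 to 1); they miss things now and then, are a little off and sometimes report something else, mostly with a low value. They report only what shows in the picture. A call takes as long as a camera call. They do not tell look-alikes from the thing itself.
- finder.recognise(camera, name): "xy" ([column, row] in pixels, amid what is visible of it).
- finder.masks_of(camera, name): "pixels" (400x640 bool, what is visible of it) and "xy" ([column, row] in pixels, amid what is visible of it).
- finder.tip_of(camera, name): "xy" ([column, row] in pixels: a listed point, or the origin of a listed thing).
The state is a dict: "clock": time; "joint_pos": joint angles; "qd": joint speeds; "effort": joint torques, N m; "ee_pos": TCP position; "ee_rot": TCP orientation; "force": force on the tool from outside, world axes, zero at the start; "wrist_torque": the same for the moment, N m; "opening": finger opening in m.
Only numpy, scipy, OpenCV 4.12 (cv2) and the standard library are available. Lean on these libraries where they do the work, as an engineer would, in place of code of your own. Each camera call takes 0.05 s, during which the arm holds its last target.

### The job

Get the sample jar ready for reading: on its pad, turn it so that its orange stripe squarely faces the scanner's window, and let go of it standing there. Then lift the white reflector flap (it has a black grip bar) with the fingers until the flap lines up with the orange pointer, and keep holding it there, still: it falls shut when released, so finish while holding it. Do not shift the pointer, and leave the tub, beaker and amber jar where they are.

Things in the scene. Friction and masses are not known exactly. Their poses are not given: they have to be found in the camera images.
- jar: loose clear round sample jar with pink content and white cap, straight-sided, 52 mm diameter, 96 mm high, about 0.14 kg, standing on the pad. Origin at the centre of its underside, z up; its +x points out through the orange stripe (14 mm wide, full height, continued as a radial stripe on top of the cap from the centre to the rim on that side).
- station: fixed aluminium base plate, 8 mm thick, carrying the round jar pad, the reflector and the pointer; it is placed and yawed differently each time. Origin on the table; its z is up, its x is parallel to the reflector hinge, its y points from the reflector to the pad. A white protractor arc (95 mm radius about the hinge, 14 mm wide) stands at x = +79 mm, hinge posts 68 mm high at x = +-68 mm, y = -20 mm.
- pad (a point): centre of the top of the jar pad (round, 104 mm diameter, white spot in a blue ring of 80 mm diameter), 8 mm above the table, 100 mm along station +y from the station origin. The jar starts within a few mm of it.
- scanner: fixed grey scanner block, 55 x 70 x 72 mm high, standing beside the pad in varying directions from it. Its origin is NOT in the block but on the table below the pad centre; its +x points from the pad centre to the block, whose window face is 95 mm from the pad centre and looks back at the pad. The jar faces it when the jar's +x is parallel to the scanner's +x.
- scan_window (a point): centre of the scanner's black window with a red slit, 50 mm above the table, 95 mm from the pad centre.
- reflector (a joint): angle of the white reflector flap, rad: 0 = lying level on its rest posts, grows as its free edge is raised, stops at 1.5. Swings freely and falls back to 0 by its weight (0.25 kg; about 1.3 N to lift at the bar).
- reflector_hinge (a point): middle of the hinge axis of the flap, 60 mm above the table, axis along station x.
- reflector_bar (a point): middle of the black round grip bar at the flap's free edge, 12 mm diameter, 94 mm clear between its two side arms, parallel to the hinge and 140 mm from it (towards station -y when level). The bar is open above and below, and 42 mm of open gap lies between it and the panel (panel 110 mm wide, 5 mm thick). It can be pinched from above across station y, and being round it can turn between the fingers while the flap swings.
- pointer (a joint): angle of the orange pointer arm about the same hinge axis, rad, same zero and direction as joint reflector; 0.55 to 1.1. It is stiff and marks the wanted angle: the flap lines up when joint reflector equals joint pointer.
- pointer_tip (a point): outer end of the orange pointer (arm 115 mm long, 6 mm wide, beyond the flap's station +x side, 87 mm from the middle of the flap).
- tub: loose white tub with blue lid, 92 mm diameter, 78 mm high; origin at the centre of its underside. Bystander, to the robot's right.
- beaker: loose glass beaker, 70 mm diameter, 85 mm high; origin at the centre of its underside. Bystander, to the robot's left.
- amber: loose amber jar with black cap, 60 mm diameter, 120 mm high; origin at the centre of its underside. Bystander, beyond the station.
Things that resemble listed ones, but are neither listed nor needed, are in the scene too. What is shaped like the jar but blue is not meant. Leave any brown look-alike of the scanner alone.

How it is judged:
By the outcome, as a careful person would: the job done as asked, in the order asked, and still so for the second after the job is handed in, while the arm keeps its last pose, push and grip.
It also fails if it takes over 56 s, if anything falls off the work surface, if the arm or the gripper's body presses on something with over 40 N, if the wrist force passes 120 N, or if a joint passes its speed limit or range.

## Working session

There is one attempt and no reset: what is moved stays moved. The work goes in short steps, each a Python script; the robot and the scene stay as the last script left them, time stands still between calls to the robot, and variables do not carry over. Pictures are saved under pics/ and viewed, and the job is handed in when it is done.

```bash
ls -la; mkdir -p pics
python3 - <<'E'
from workcell import *
from workcell import manip, inverse_kinematics, sensors, capture, camera_info, finder
import cv2,numpy as np
for n in ["scene","side"]:
    p,d=capture(n); cv2.imwrite(f"pics/{n}0.png",p); np.save(f"pics/{n}0.npy",d)
    i=camera_info(n); print(n,np.round(i["mtx"],1).tolist(),np.round(i["extrinsics"],3).tolist())
    for t in ["jar","station","scanner","reflector","pointer"]:
        print(t,[(np.round(r["xy"]).tolist(),round(r["conf"],2)) for r in finder.recognise(n,t)])
    for t in ["pad","scan_window","reflector_hinge","reflector_bar","pointer_tip","jar"]:
        print(" tip",t,[(np.round(r["xy"]).tolist(),round(r["conf"],2)) for r in finder.tip_of(n,t)])
print(np.round(camera_info("wrist")["tool_from_camera"],3).tolist(), manip.pinch_z)
s=sensors.read_state(); print(s["clock"],s["ee_rot"],s["opening"])
E
```

```text
total 12
drwxr-xr-x  3 agent agent 4096 Dec  6 03:49 .
drwxr-xr-x 23 root  root  4096 Dec  6 03:49 ..
drwxr-xr-x  2 agent agent 4096 Dec  6 03:49 pics
scene [[373.5, 0.0, 314.5], [0.0, 373.5, 197.7], [0.0, 0.0, 1.0]] [[-0.695, 0.471, -0.544, 1.166], [0.719, 0.432, -0.544, 0.605], [-0.021, -0.769, -0.638, 0.771], [0.0, 0.0, 0.0, 1.0]]
jar [([334.0, 215.0], 0.9), ([384.0, 224.0], 0.86)]
station [([298.0, 202.0], 0.88), ([350.0, 252.0], 0.5)]
scanner [([358.0, 194.0], 0.91), ([348.0, 250.0], 0.71), ([300.0, 205.0], 0.38)]
reflector [([295.0, 186.0], 0.59)]
pointer [([282.0, 208.0], 0.53)]
 tip pad [([336.0, 229.0], 0.94)]
 tip scan_window [([346.0, 240.0], 0.94), ([356.0, 186.0], 0.67), ([335.0, 230.0], 0.38)]
 tip reflector_hinge [([304.0, 194.0], 0.66)]
 tip reflector_bar [([276.0, 176.0], 0.76)]
 tip pointer_tip [([268.0, 175.0], 0.62)]
 tip jar [([338.0, 228.0], 0.74), ([380.0, 239.0], 0.74)]
side [[371.2, 0.0, 316.1], [0.0, 371.2, 196.3], [0.0, 0.0, 1.0]] [[-0.711, -0.426, 0.559, -0.0], [-0.703, 0.422, -0.572, 0.644], [0.007, -0.8, -0.6, 0.698], [0.0, 0.0, 0.0, 1.0]]
jar [([305.0, 210.0], 0.78), ([291.0, 240.0], 0.78)]
station [([343.0, 200.0], 0.95)]
scanner [([265.0, 219.0], 0.84), ([351.0, 232.0], 0.67)]
reflector [([347.0, 187.0], 0.83), ([314.0, 156.0], 0.39)]
pointer [([349.0, 185.0], 0.49)]
 tip pad [([309.0, 221.0], 0.83)]
 tip scan_window [([362.0, 230.0], 0.84), ([276.0, 214.0], 0.59)]
 tip reflector_hinge [([338.0, 191.0], 0.89)]
 tip reflector_bar [([370.0, 172.0], 0.92)]
 tip pointer_tip [([333.0, 144.0], 0.43)]
 tip jar [([290.0, 253.0], 0.88), ([304.0, 221.0], 0.67)]
[[0.001, -0.974, -0.226, 0.066], [1.0, 0.001, -0.001, -0.0], [0.001, -0.226, 0.974, -0.18], [0.0, 0.0, 0.0, 1.0]] 0.0188
1.2 [3.06556163e+00 6.86778348e-01 8.96026547e-05] 0.09414535709859972
```

Run:
```python
import cv2
for n,(x,y,w,h) in {"scene":(220,120,240,180),"side":(220,110,240,180)}.items():
    p=cv2.imread(f"pics/{n}0.png"); c=cv2.resize(p[y:y+h,x:x+w],None,fx=3.33,fy=3.33,interpolation=cv2.INTER_CUBIC)[:600,:800]
    cv2.imwrite(f"pics/{n}0c.png",c)
```

```text
(no output)
```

View pics/scene0c.png

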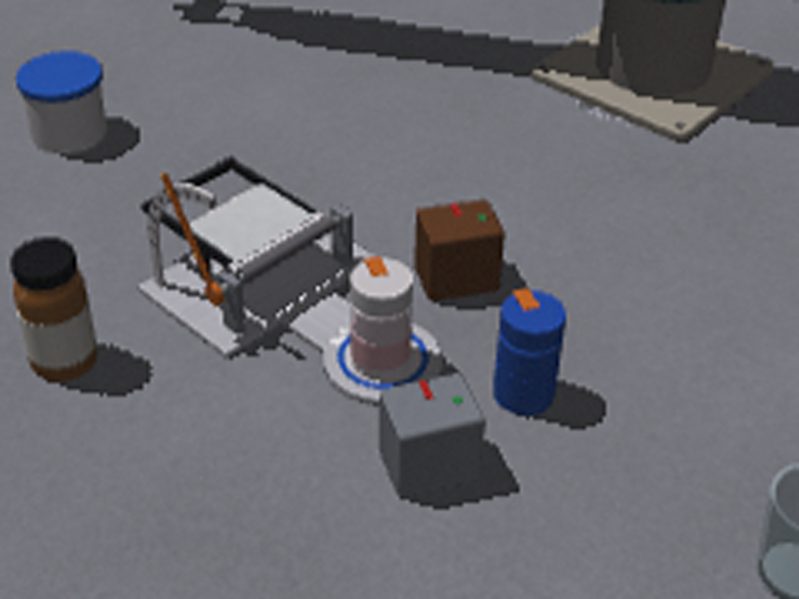

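View pics/side0c.png

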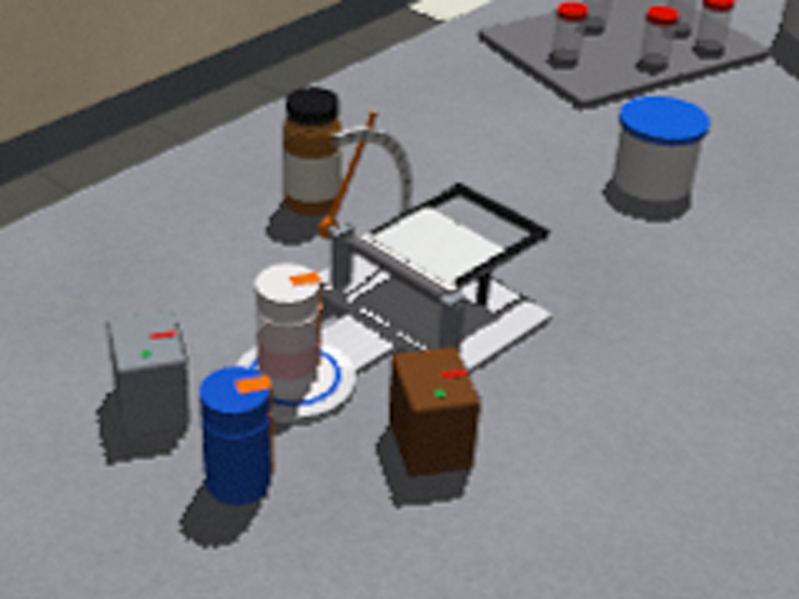

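View pics/scene0.png

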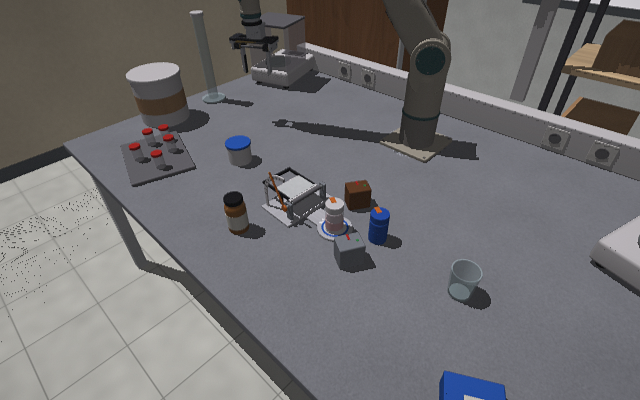

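The real jar is at scene (334,215), with pink content and a white cap. The blue one at (380,225) is the decoy. The grey scanner is at scene (349,250) and side (265,219). The brown block at scene (358,194) is the look-alike. Next I'll triangulate, then take a wrist view from above.

```bash
cat > h.py <<'E'
from workcell import manip, inverse_kinematics, sensors, capture, camera_info, finder
import cv2,numpy as np
from scipy.spatial.transform import Rotation as R
def cam(n,st=None):
    i=camera_info(n)
    if n!="wrist": return i["mtx"],i["extrinsics"]
    T=np.eye(4); T[:3,:3]=R.from_rotvec(st["ee_rot"]).as_matrix(); T[:3,3]=st["ee_pos"]
    return i["mtx"],T@i["tool_from_camera"]
def ray(K,E,px):
    d=E[:3,:3]@np.linalg.inv(K)@np.array([px[0],px[1],1.]); return E[:3,3],d
def onz(K,E,px,z):
    o,d=ray(K,E,px); return o+d*(z-o[2])/d[2]
def tri(l):
    A=np.zeros((3,3));b=np.zeros(3)
    for K,E,px in l:
        o,d=ray(K,E,px); d=d/np.linalg.norm(d); P=np.eye(3)-np.outer(d,d); A+=P;b+=P@o
    x=np.linalg.solve(A,b); return x
def proj(K,E,X):
    X=np.atleast_2d(X); c=(X-E[:3,3])@E[:3,:3]; u=c@K.T; return u[:,:2]/u[:,2:]
def down(yaw):  # tool z down, tool y(jaw) at direction yaw in xy
    y=np.array([np.cos(yaw),np.sin(yaw),0]); z=np.array([0,0,-1.]); x=np.cross(y,z)
    return R.from_matrix(np.c_[x,y,z]).as_rotvec()
E
python3 - <<'E'
from h import *
S=cam("scene");D=cam("side")
for n,a,b in [("pad",(336,229),(309,221)),("win",(346,240),(276,214)),("hinge",(304,194),(338,191)),("bar",(276,176),(370,172)),("tip",(268,175),(333,144)),("jar",(338,228),(304,221))]:
    x=tri([S+(a,),D+(b,)]); print(n,x.round(3),proj(*S,x).round(0),proj(*D,x).round(0))
for n,px in [("bluejar",(380,239)),("brown",(358,205)),("grey",(350,265))]: print(n,onz(*S,px,0).round(3))
s=sensors.read_state();print(R.from_rotvec(s["ee_rot"]).as_matrix().round(2))
E
```

```text
pad [0.573 0.091 0.008] [[335. 227.]] [[308. 223.]]
win [0.621 0.168 0.052] [[345. 238.]] [[275. 215.]]
hinge [ 0.57  -0.034  0.059] [[304. 195.]] [[339. 190.]]
bar [ 0.564 -0.173  0.06 ] [[276. 175.]] [[370. 173.]]
tip [ 0.654 -0.093  0.153] [[267. 174.]] [[332. 145.]]
jar [0.576 0.104 0.018] [[338. 227.]] [[303. 222.]]
bluejar [0.516 0.212 0.   ]
brown [0.443 0.073 0.   ]
grey [0.647 0.21  0.   ]
[[ 0.9   0.43  0.  ]
 [ 0.43 -0.9  -0.  ]
 [ 0.    0.   -1.  ]]
```

Run:
```python
from h import *
manip.move_to([0.50,0.03,0.30],down(-np.pi/2))
s=sensors.read_state(); p,d=capture("wrist"); cv2.imwrite("pics/w1.png",p); np.save("pics/w1.npy",d); W=cam("wrist",s)
np.savez("pics/w1.npz",K=W[0],E=W[1])
print(s["clock"],s["joint_pos"].round(2) if hasattr(s["joint_pos"],'round') else s["joint_pos"],W[0].round(1).tolist())
for t in ["pad","scan_window","reflector_hinge","reflector_bar","pointer_tip","jar","scanner"]:
    print(" tip",t,[(np.round(r["xy"]).tolist(),round(r["conf"],2)) for r in finder.tip_of("wrist",t)])
```

```text
3.5583 [-0.03  0.31 -0.11  1.79  0.04  1.04 -1.73] [[341.1, 0.0, 321.0], [0.0, 341.1, 199.5], [0.0, 0.0, 1.0]]
 tip pad [([276.0, 116.0], 0.72)]
 tip scan_window [([201.0, 70.0], 0.75), ([308.0, 230.0], 0.66), ([275.0, 110.0], 0.19)]
 tip reflector_hinge [([368.0, 117.0], 0.68), ([276.0, 115.0], 0.51)]
 tip reflector_bar [([487.0, 122.0], 0.62)]
 tip pointer_tip [([460.0, 14.0], 0.62)]
 tip jar [([276.0, 109.0], 0.88), ([200.0, 154.0], 0.64)]
 tip scanner [([202.0, 71.0], 0.55)]
```

View pics/w1.png

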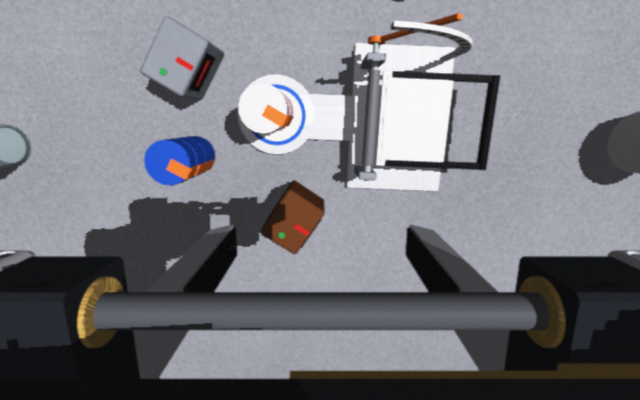

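The wrist view shows the jar's white cap at (265,107) with its stripe pointing lower right, and the grey scanner at (180,57) with its black window facing the jar. The brown block is at (292,217). The bar runs from (495,77) to (485,168), the hinge is at x≈372, and the pointer runs from (375,40) to (460,16). I'll enlarge this for measuring.

Run:
```python
import cv2
p=cv2.imread("pics/w1.png")
cv2.imwrite("pics/w1a.png",cv2.resize(p[10:160,130:330],None,fx=4,fy=4,interpolation=cv2.INTER_CUBIC))
cv2.imwrite("pics/w1b.png",cv2.resize(p[0:200,330:530],None,fx=3,fy=3,interpolation=cv2.INTER_CUBIC))
```

```text
(no output)
```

View pics/w1a.png

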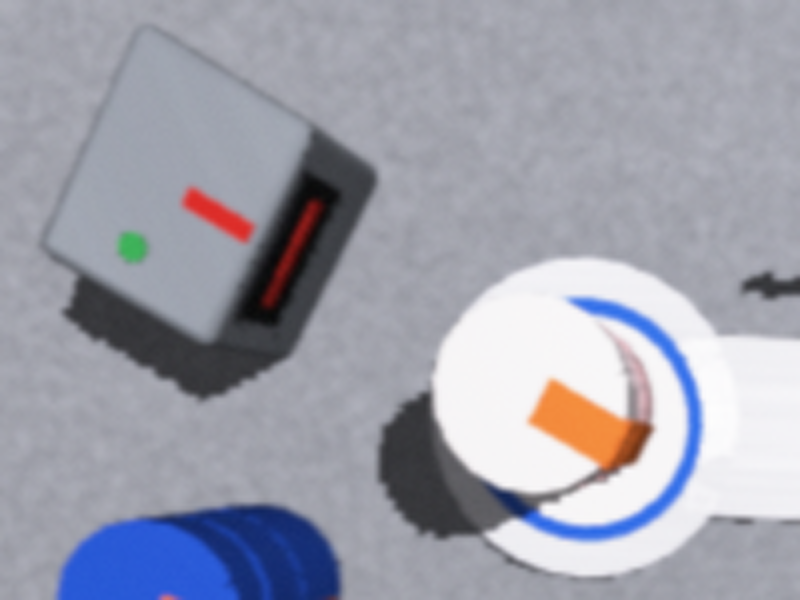

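View pics/w1b.png

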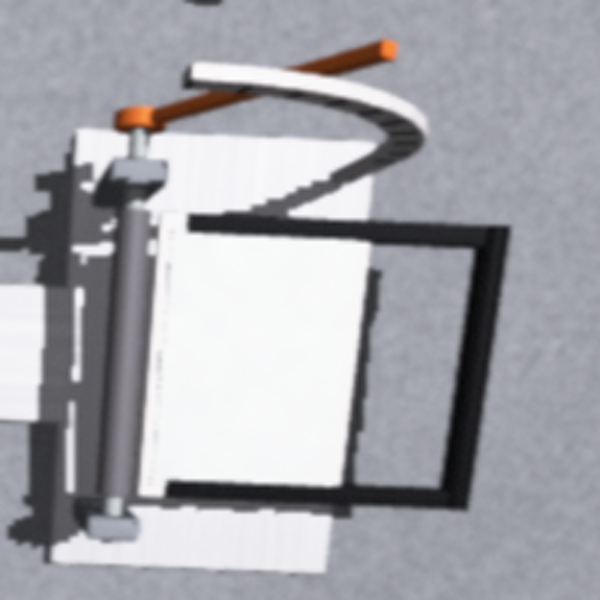

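Run:
```python
from h import *
z=np.load("pics/w1.npz");W=(z["K"],z["E"])
a=lambda u,v:((u+.5)/4-.5+130,(v+.5)/4-.5+10)
b=lambda u,v:((u+.5)/3-.5+330,(v+.5)/3-.5)
c=[onz(*W,a(*q),.072)[:2] for q in [(148,25),(42,243),(212,343),(312,132)]]
print("lens",[round(float(np.linalg.norm(c[i]-c[(i+1)%4])),4) for i in range(4)])
ang=lambda v:np.degrees(np.arctan2(v[1],v[0])).round(2)
print("scan +x dirs",ang(c[0]-c[3]),ang(c[1]-c[2]),"face edge",ang(c[3]-c[2])+90-180,ang(c[0]-c[1])-90)
fm=(c[2]+c[3])/2; print("face mid",fm)
dx=np.mean([ang(c[0]-c[3]),ang(c[1]-c[2])])
p=cv2.imread("pics/w1.png").astype(int); B,G,Rr=p[...,0],p[...,1],p[...,2]
m=(B>180)&(Rr<110)&(G<170); ys,xs=np.nonzero(m); k=(xs>235)&(xs<320)&(ys>70)&(ys<160)
P=np.array([onz(*W,(x,y),.0085)[:2] for x,y in zip(xs[k],ys[k])])
A=np.c_[2*P,np.ones(len(P))]; s=np.linalg.lstsq(A,(P**2).sum(1),rcond=None)[0]; print("ring c",s[:2],"r",np.sqrt(s[2]+s[:2]@s[:2]),len(P))
pc=s[:2]; print("pad->face mid",ang(fm-pc),np.linalg.norm(fm-pc))
# cap
m=(Rr>200)&(G>80)&(G<180)&(B<110); m[:80]=0; m[150:]=0; m[:,:250]=0;m[:,305:]=0
# stripe on top by corners
q=[onz(*W,a(*t),.104)[:2] for t in [(553,379),(528,422),(605,468),(628,424)]]
print("stripe dir",ang(q[2]-q[1]),ang(q[3]-q[0]),"perp",ang(q[0]-q[1])-90, "width",np.linalg.norm(q[0]-q[1]))
print("inner mid",(q[0]+q[1])/2)
capc=[onz(*W,a(*t),.104)[:2] for t in [(432,392),(632,392),(532,293),(533,494)]]
print("cap c",np.mean(capc,axis=0),np.linalg.norm(capc[0]-capc[1]),np.linalg.norm(capc[2]-capc[3]))
# station
for n,q,zz in [("bar",[(497,228),(457,510)],.06),("bar in",[(487,245),(452,490)],.06),("posts",[(138,172),(112,523)],.068),("knob",[(138,112),(138,120)],.06),("tip",[(390,50),(390,48)],.15)]:
    e=[onz(*W,b(*t),zz)[:2] for t in q]; print(n,np.round(e,4).tolist(),ang(e[0]-e[1]),np.linalg.norm(e[0]-e[1]).round(4))
```

```text
lens [0.0665, 0.0529, 0.0651, 0.0506]
scan +x dirs 57.58 59.22 face edge -120.43 -122.49000000000001
face mid [0.62128309 0.17196006]
ring c [0.57227579 0.09050959] r 0.03709764665667424 292
pad->face mid 58.97 0.0950573209518624
stripe dir -120.73 -120.6 perp -122.59 width 0.01316412971898904
inner mid [0.57628881 0.0897329 ]
cap c [0.57809787 0.09184981] 0.053273279026063505 0.05179354241993129
bar [[0.6158, -0.1735], [0.5055, -0.1697]] -1.98 0.1103
bar in [[0.6095, -0.1704], [0.5138, -0.1668]] -2.14 0.0958
posts [[0.6349, -0.0321], [0.5014, -0.0263]] -2.49 0.1336
knob [[0.6576, -0.0326], [0.6548, -0.0327]] 2.04 0.0028
tip [[0.6547, -0.0928], [0.6552, -0.0928]] -174.77 0.0005
```

The grey scanner lies at 59° from the pad (block edges and face midpoint agree), and the stripe points to −121°. So the jar needs a half turn. I'll grip with the jaws along 110° and turn by +180°.

Run:
```python
from h import *
c=np.array([0.577,0.091]); y0=np.radians(110)
q=inverse_kinematics([*c,0.2],down(y0)); print(np.round(q,2))
manip.move_to([*c,0.2],down(y0)); print(np.round(sensors.read_state()["joint_pos"],2))
print(manip.line_to([*c,0.051],max_speed=0.12,guard=8))
s=sensors.read_state(); p,d=capture("wrist"); cv2.imwrite("pics/w2.png",p); print(s["clock"],s["ee_pos"],s["force"])
```

```text
[ 0.41  0.75 -1.06  1.7   0.71  1.14  1.06]
[ 0.41  0.75 -1.06  1.7   0.71  1.14  1.06]
False
7.7167 [0.57759229 0.09124779 0.05176038] [ 0.15896022 -0.25957486 -0.87073362]
```

View pics/w2.png

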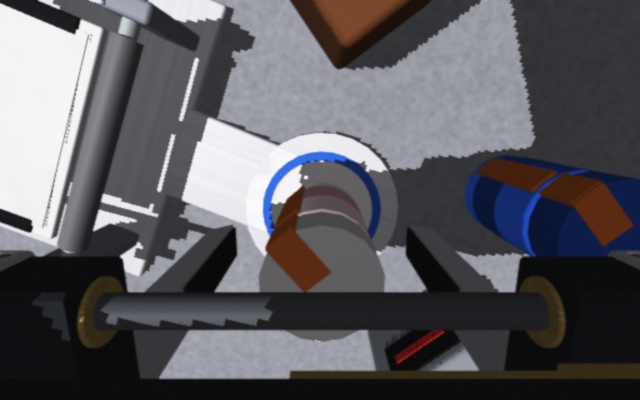

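The jar is centred between the fingers. Next I'll grip it, slide it to the pad centre and turn joint 7 alone by −π (a turn about the vertical axis).

Run:
```python
from h import *
manip.move_gripper(0.045,squeeze=12)
s=sensors.read_state(); print(s["opening"],s["force"],s["ee_pos"])
p=s["ee_pos"]; manip.line_to([0.573,0.0907,p[2]],max_speed=0.04)
q=np.array(sensors.read_state()["joint_pos"]); q[6]-=np.pi; manip.move_joints(q.tolist())
s=sensors.read_state(); print(s["clock"],s["opening"],s["force"],s["ee_pos"],s["joint_pos"])
p,d=capture("wrist"); cv2.imwrite("pics/w3.png",p)
```

```text
0.05205125933529811 [ 0.02548289  0.13565801 -0.11664763] [0.57697134 0.09103081 0.0509915 ]
11.3917 0.05151211665773702 [-0.18365924  1.06650145 -0.50596307] [0.57256944 0.0908418  0.05097697] [ 0.32500438  0.91515591 -0.904198    1.82729214  0.92857556  0.89096863
 -2.25470308]
```

View pics/w3.png

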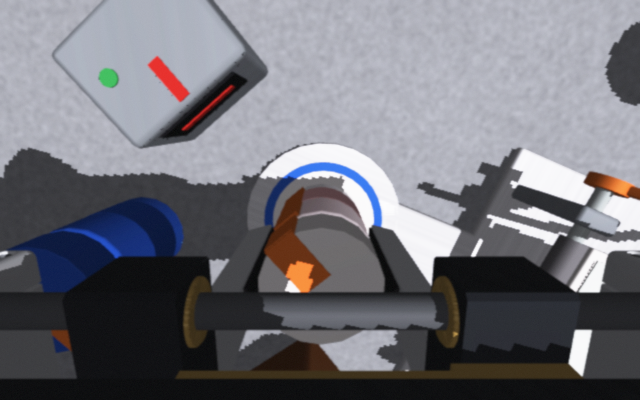

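The stripe now points at the scanner window, upper left. I'll release and check from above.

Run:
```python
from h import *
manip.move_gripper(0.09)
s=sensors.read_state(); p=s["ee_pos"]; manip.line_to([p[0],p[1],0.19],max_speed=0.15)
manip.move_to([0.50,0.03,0.27],down(-np.pi/2)); 
s=sensors.read_state(); p,d=capture("wrist"); cv2.imwrite("pics/w4.png",p); W=cam("wrist",s); np.savez("pics/w4.npz",K=W[0],E=W[1]); print(s["clock"],np.round(s["joint_pos"],2))
cv2.imwrite("pics/w4a.png",cv2.resize(p[0:150,130:330],None,fx=4,fy=4,interpolation=cv2.INTER_CUBIC))
cv2.imwrite("pics/w4b.png",cv2.resize(p[0:200,330:530],None,fx=3,fy=3,interpolation=cv2.INTER_CUBIC))
```

```text
13.8417 [ 0.61  0.53 -1.11  1.82  0.53  1.12 -2.25]
```

View pics/w4a.png

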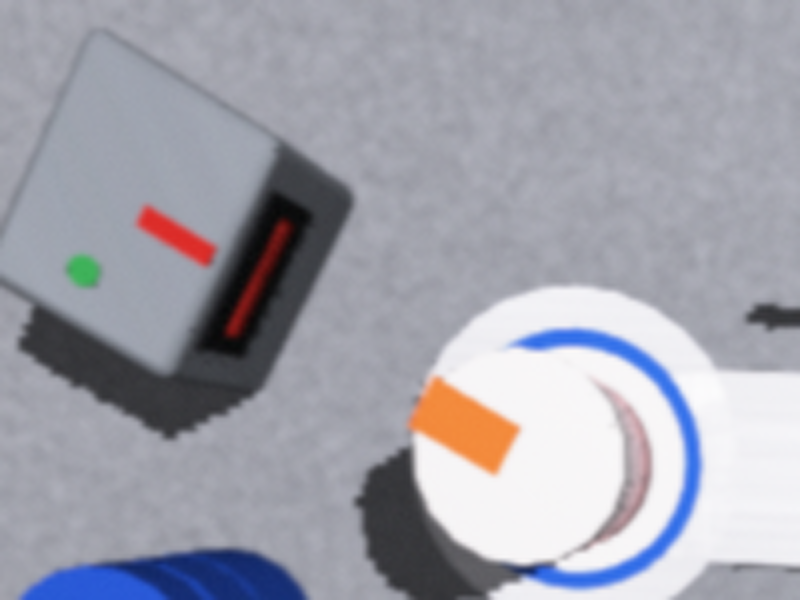

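View pics/w4b.png

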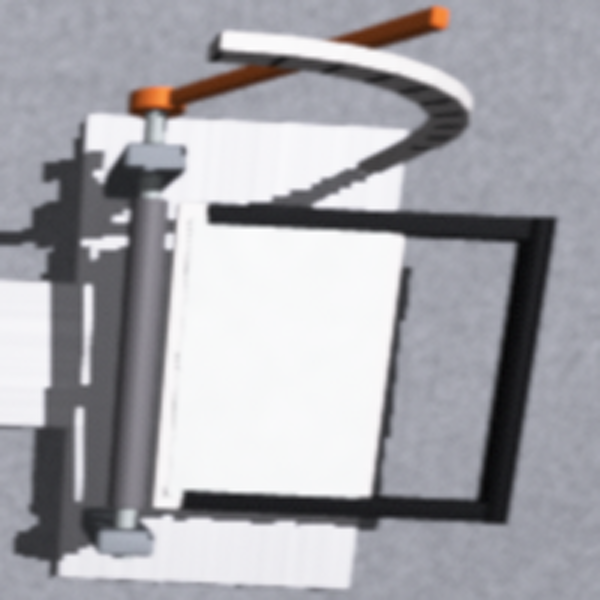

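Run:
```python
from h import *
from scipy.optimize import least_squares
z=np.load("pics/w4.npz");W4=(z["K"],z["E"]); z=np.load("pics/w1.npz");W1=(z["K"],z["E"])
S=cam("scene");D=cam("side")
a=lambda u,v:((u+.5)/4-.5+130,(v+.5)/4-.5)
ang=lambda v:np.degrees(np.arctan2(v[1],v[0])).round(2)
g=lambda q,h:onz(*W4,a(*q),h)[:2]
c=[g(q,.072) for q in [(97,30),(-5,275),(170,376),(282,150)]]
print("scan",ang(c[0]-c[3]),ang(c[1]-c[2]),"edges",ang(c[3]-c[2])+90,ang(c[0]-c[1])+90,"mid",(c[2]+c[3])/2)
p=cv2.imread("pics/w4.png"); big=cv2.resize(p[0:150,130:330],None,fx=4,fy=4,interpolation=cv2.INTER_CUBIC).astype(int)
B,G,Rr=big[...,0],big[...,1],big[...,2]
def rect(m,h):
    n,l,st,_=cv2.connectedComponentsWithStats(m.astype(np.uint8)); i=1+np.argmax(st[1:,4])
    ys,xs=np.nonzero(l==i); P=np.array([g((x,y),h) for x,y in zip(xs,ys)],np.float32)
    r=cv2.minAreaRect(P*1000); bx=cv2.boxPoints(r)/1000; e=[bx[1]-bx[0],bx[2]-bx[1]]; e=max(e,key=np.linalg.norm); print(r, ang(e), ang(-e))
rect((Rr>190)&(G>90)&(G<180)&(B<110),.104)
m=(Rr>190)&(G<80)&(B<80); rect(m,.072)
# station + phi fit
w1=lambda u,v:((u+.5)/3-.5+330,(v+.5)/3-.5)
sc=lambda u,v:((u+.5)/3.333-.5+220,(v+.5)/3.333-.5+120)
sd=lambda u,v:((u+.5)/3.333-.5+220,(v+.5)/3.333-.5+110)
obs=[(W1,w1(391,48),"tip"),(W4,w1(437,16),"tip"),(S,sc(165,176),"tip"),(D,sd(374,115),"tip"),
 (W1,w1(138,113),"knob"),(W4,w1(153,95),"knob"),
 (W1,w1(477,369),"bar"),(W4,w1(518,370),"bar"),(S,(276,176),"bar"),(D,(370,172),"bar")]
def pts(v):
    x,y,t,f=v; c_,s_=np.cos(t),np.sin(t)
    L=lambda X,Y,Z:np.array([x+c_*X-s_*Y,y+s_*X+c_*Y,Z])
    return {"tip":L(.087,-.02-.115*np.cos(f),.06+.115*np.sin(f)),"knob":L(.087,-.02,.068),"bar":L(0,-.16,.06),"pad":L(0,.1,.008),"h":L(0,-.02,.06)}
pad=np.array([.5723,.0905])
def res(v):
    P=pts(v); r=[]
    for C,px,n in obs: r+=list(proj(*C,P[n])[0]-px)
    return np.r_[r,(P["pad"][:2]-pad)*500]
s=least_squares(res,[.57,-.01,0,.8],loss="soft_l1"); print(s.x,np.degrees(s.x[2:]),pts(s.x)); r=s.fun[:-2].reshape(-1,2)
for o,e in zip(obs,res(s.x)[:-2].reshape(-1,2)): print(o[2],e.round(1))
for C,px,n in obs[:4]:
    v=s.x; f=[least_squares(lambda q:proj(*C,pts([*v[:3],q[0]])["tip"])[0]-px,[.8]).x[0]]; print("phi",f)
```

```text
scan 57.9 59.8 edges 58.45 60.43 mid [0.62074553 0.1717118 ]
((579.175048828125, 104.86153411865234), (23.719621658325195, 13.275176048278809), 59.724884033203125) 59.73 -120.27
((627.8500366210938, 183.79505920410156), (19.213619232177734, 4.848099231719971), 58.812320709228516) 58.81 -121.19
[ 0.56802542 -0.00961188 -0.02966742  1.05732202] [-1.69981809 60.58008925] {'tip': array([ 0.65271824, -0.08864765,  0.16016996]), 'knob': array([ 0.65439387, -0.03218377,  0.068     ]), 'bar': array([ 0.56327933, -0.16954147,  0.06      ]), 'pad': array([0.57099172, 0.09034412, 0.008     ]), 'h': array([ 0.56743216, -0.02960308,  0.06      ])}
tip [-0.7 -0.3]
tip [ 1.  -0.4]
tip [-0.6 -0.2]
tip [-0.2 -0.5]
knob [0.7 1.1]
knob [1.5 0.8]
bar [-1.7 -0.8]
bar [-1.6 -0.1]
bar [ 0.4 -0.4]
bar [-0.9  1. ]
phi [np.float64(1.0490821139773339)]
phi [np.float64(1.0655805974789745)]
phi [np.float64(1.084752273779336)]
phi [np.float64(1.0421296179551247)]
```

The jar's stripe reads 59.7° and the scanner's x reads 58.8–59.1°, so they agree within about 1°. Next I'll refine the pointer angle from depth.

```bash
cat > st.py <<'E'
from h import *
T=np.radians(-2.0)
def loc(P,h=np.array([0.5673,-0.030,0.060])):
    c,s=np.cos(T),np.sin(T); d=np.asarray(P)-h
    return np.c_[d@[c,s,0],d@[-s,c,0],d[:,2]]
def cloud(C,d,mask):
    ys,xs=np.nonzero(mask&(d>0)); K,E=C
    X=np.c_[(xs-K[0,2])/K[0,0],(ys-K[1,2])/K[1,1],np.ones(len(xs))]*d[ys,xs][:,None]
    return X@E[:3,:3].T+E[:3,3]
def orange(p):
    h=cv2.cvtColor(p,cv2.COLOR_BGR2HSV); return (h[...,0]>5)&(h[...,0]<20)&(h[...,1]>130)&(h[...,2]>70)
def pointer(C,p,d):
    L=loc(cloud(C,d,orange(p))); k=(L[:,0]>.07)&(L[:,0]<.105)&(L[:,1]>-.13)&(L[:,1]<.03)&(L[:,2]>-.02)&(L[:,2]<.14); L=L[k]
    r=np.hypot(L[:,1],L[:,2]); f=np.arctan2(L[:,2],-L[:,1])[r>.05]
    return len(L),np.median(L[:,0]).round(4),r.max().round(4),np.median(f).round(3),f.std().round(3),len(f)
E
python3 - <<'E'
from st import *
z=np.load("pics/w1.npz");W1=(z["K"],z["E"])
print("w1",pointer(W1,cv2.imread("pics/w1.png"),np.load("pics/w1.npy")))
for n in ["scene","side"]: print(n,pointer(cam(n),cv2.imread(f"pics/{n}0.png"),np.load(f"pics/{n}0.npy")))
s=sensors.read_state(); p,d=capture("wrist"); print("w4",pointer(cam("wrist",s),p,d))
for n in ["scene","side"]:
    p,d=capture(n); cv2.imwrite(f"pics/{n}1.png",p); print(n,pointer(cam(n),p,d))
for y in (88,-92):
  q=np.array(s["joint_pos"]); 
  print(np.round(inverse_kinematics([.562,-.17,.15],down(np.radians(y))),2))
E
```

```text
w1 (355, np.float64(0.0858), np.float64(0.1165), np.float64(1.102), np.float64(0.018), 170)
scene (88, np.float64(0.0885), np.float64(0.1163), np.float64(1.096), np.float64(0.025), 40)
side (50, np.float64(0.0862), np.float64(0.1139), np.float64(1.084), np.float64(0.017), 21)
w4 (446, np.float64(0.0857), np.float64(0.1169), np.float64(1.102), np.float64(0.018), 217)
scene (89, np.float64(0.0885), np.float64(0.1161), np.float64(1.088), np.float64(0.031), 42)
side (45, np.float64(0.0862), np.float64(0.0845), np.float64(1.087), np.float64(0.026), 16)
[ 0.85  0.83 -1.06  1.74  0.81  1.08  1.05]
[ 0.8   0.78 -0.95  1.74  0.74  1.02 -2.03]
```

Allowing for the 3 mm surface offset, depth gives 1.055–1.067 and the tip fit gives 1.057, so I'll target about 1.06 rad. Now I'll take the bar.

Run:
```python
from st import *
o=down(np.radians(-92)); b=[.562,-.170]
manip.move_to([*b,.17],o); manip.move_gripper(0.044)
print(manip.line_to([*b,.042],max_speed=0.1,guard=6))
s=sensors.read_state(); p,d=capture("wrist"); cv2.imwrite("pics/w5.png",p); print(s["clock"],s["ee_pos"],s["force"],s["opening"])
```

```text
False
17.25 [ 0.56252751 -0.17004989  0.04265912] [ 0.34999411  0.03030508 -0.46505881] 0.04387655228773728
```

View pics/w5.png

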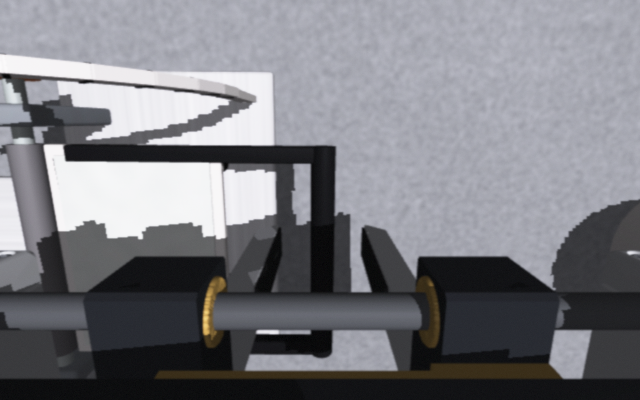

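The bar is centred between the fingers at column 322 and parallel to the pads. I'll pinch it and lift along the arc.

```bash
cat >> st.py <<'E'
yd=np.array([-np.sin(T),np.cos(T),0]); zd=np.array([0,0,1.])
def flap(C,p,d):
    h=cv2.cvtColor(p,cv2.COLOR_BGR2HSV); m=(h[...,1]<40)&(h[...,2]>90)
    L=loc(cloud(C,d,m)); r=np.hypot(L[:,1],L[:,2]); k=(abs(L[:,0])<.045)&(r>.03)&(r<.09)&(L[:,1]<0)&(L[:,2]>.02); L=L[k]; 
    if len(L)<20: return len(L)
    f=np.arctan2(L[:,2],-L[:,1]); A=np.polyfit(-L[:,1],L[:,2],1); return len(L),np.median(f).round(3),f.std().round(3),"slope",np.arctan(A[0]).round(3)
E
python3 - <<'E'
from st import *
manip.move_gripper(0.005,squeeze=10)
s=sensors.read_state(); print(s["opening"],s["force"],s["ee_pos"])
p0=np.array(s["ee_pos"]); np.save("pics/p0.npy",p0)
o=down(np.radians(-92))
for f in np.linspace(0,1.0,9)[1:]:
    manip.line_to(p0+.14*((1-np.cos(f))*yd+np.sin(f)*zd),max_speed=0.1)
    s=sensors.read_state(); print(round(f,2),np.round(s["force"],1),round(s["opening"],4),round(s["clock"],2))
print(s["ee_pos"])
for n in ["wrist","scene","side"]:
    s=sensors.read_state(); p,d=capture(n); cv2.imwrite(f"pics/{n}6.png",p); C=cam(n,s)
    print(n,"ptr",pointer(C,p,d),"flap",flap(C,p,d))
    if n!="wrist": cv2.imwrite(f"pics/{n}6c.png",cv2.resize(p[120:240,240:400],None,fx=5,fy=5,interpolation=cv2.INTER_CUBIC))
E
```

```text
0.011468561017509312 [-0.36659548 -1.96608081  1.06285164] [ 0.562001   -0.17042541  0.04203911]
0.12 [ 0.2 -0.8 -1.3] 0.0115 18.23
0.25 [ 0.2 -1.9 -0.4] 0.0116 18.56
0.38 [ 1.1 -3.4 -0.3] 0.0118 18.88
0.5 [ 1.7 -5.9  1. ] 0.0117 19.21
0.62 [ 0.5 -6.7  2.4] 0.0116 19.53
0.75 [-0.2 -8.5  6. ] 0.0119 19.86
0.88 [-0.8 -9.7 10.1] 0.0121 20.18
1.0 [-0.4 -8.9 10.5] 0.0117 20.51
[ 0.56497133 -0.1087844   0.16159781]
wrist ptr (444, np.float64(0.0862), np.float64(0.1174), np.float64(1.101), np.float64(0.019), 406) flap (2636, np.float64(1.045), np.float64(0.028), 'slope', np.float64(0.967))
scene ptr (88, np.float64(0.0883), np.float64(0.1123), np.float64(1.09), np.float64(0.022), 39) flap (249, np.float64(1.035), np.float64(0.048), 'slope', np.float64(0.942))
side ptr (51, np.float64(0.0859), np.float64(0.1144), np.float64(1.084), np.float64(0.017), 21) flap (537, np.float64(1.007), np.float64(0.034), 'slope', np.float64(0.955))
```

View pics/scene6c.png

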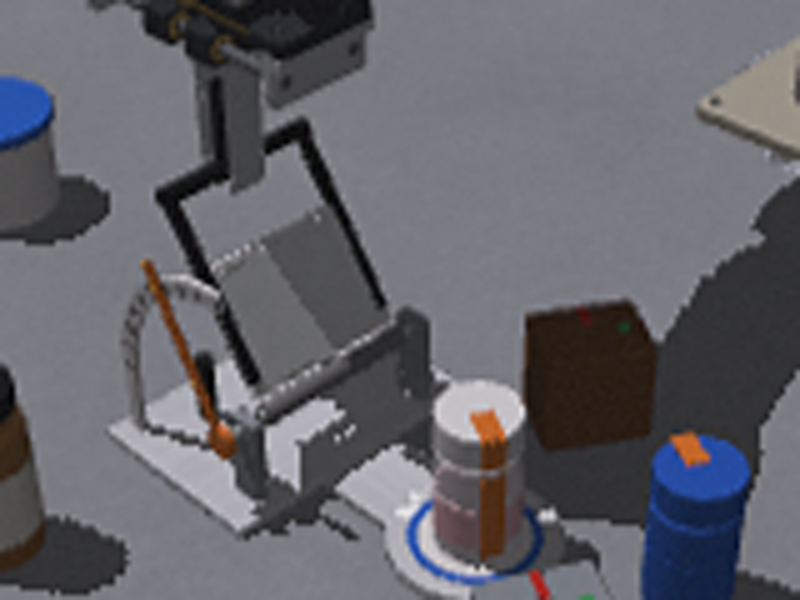

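View pics/side6c.png

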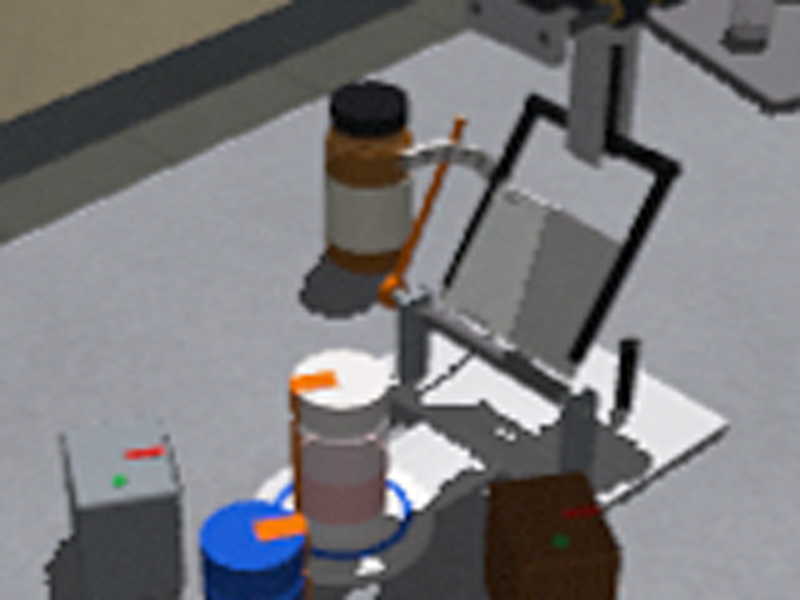

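View pics/wrist6.png

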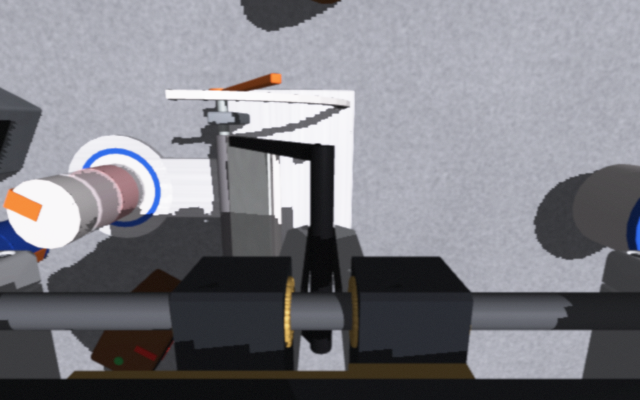

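The lift went well. The flap is short of the pointer by about 0.06–0.08 rad, and there is about 14 N of inward radial load, so the path needs roughly 3 mm more radius. I'll compare the slopes of flap and pointer independently of the hinge estimate, then correct both.

```bash
cat >> st.py <<'E'
def slopes(C,p,d):
    """hinge-free: fit plane to panel; line to pointer points; angles in station y-z"""
    out=[]
    h=cv2.cvtColor(p,cv2.COLOR_BGR2HSV); m=(h[...,1]<40)&(h[...,2]>60)
    L=loc(cloud(C,d,m)); r=np.hypot(L[:,1],L[:,2]); k=(abs(L[:,0])<.045)&(r>.025)&(r<.092)&(L[:,1]<.0)&(L[:,2]>.015); L=L[k]
    M=loc(cloud(C,d,orange(p))); k=(M[:,0]>.07)&(M[:,0]<.105)&(M[:,1]>-.09)&(M[:,1]<.03)&(M[:,2]<.14)&(np.hypot(M[:,1],M[:,2])>.03); M=M[k]
    for Q in (L,M):
        a=Q[:,1:]
        for _ in range(6):
            c=a.mean(0); v=np.linalg.svd(a-c,full_matrices=False)[2]; e=np.abs((a-c)@v[1]); a=a[e<max(.0015,1.5*np.median(e))]
        t=v[0]*np.sign(v[0][1]); n=np.array([t[1],-t[0]]); out.append((len(a),round(float(np.arctan2(t[1],-t[0])),3),"off mm",round(float(c@np.array([t[1],-t[0]]))*1000,1)))
    return out
E
python3 - <<'E'
from st import *
for n in ["wrist","scene","side"]:
    s=sensors.read_state(); p,d=capture(n); print(n,slopes(cam(n,s),p,d))
print(s["clock"],s["ee_pos"],np.round(s["force"],1))
E
```

```text
wrist [(4101, 0.963, 'off mm', 5.0), (322, 1.06, 'off mm', 4.0)]
scene [(342, 0.969, 'off mm', 3.8), (39, 1.061, 'off mm', 2.0)]
side [(375, 0.967, 'off mm', 2.5), (22, 1.106, 'off mm', -1.5)]
20.7583 [ 0.56495755 -0.10932518  0.16125663] [-0.5 -8.8 12.9]
```

The hinge-free slopes agree: flap 0.966, pointer 1.060. I'll move by the difference starting from the actual pose, which also relieves the radial load.

Run:
```python
from st import *
s=sensors.read_state(); p0=np.array(s["ee_pos"]); f0=.966
for f in (1.013,1.062):
    manip.line_to(p0+.14*((np.cos(f0)-np.cos(f))*yd+(np.sin(f)-np.sin(f0))*zd),max_speed=0.04)
manip.hold(0.4)
for n in ["wrist","scene","side"]:
    s=sensors.read_state(); p,d=capture(n); print(n,slopes(cam(n,s),p,d)); cv2.imwrite(f"pics/{n}7.png",p)
    if n!="wrist": cv2.imwrite(f"pics/{n}7c.png",cv2.resize(p[120:240,240:400],None,fx=5,fy=5,interpolation=cv2.INTER_CUBIC))
print(s["clock"],s["ee_pos"],np.round(s["force"],1),s["opening"])
```

```text
wrist [(3388, 1.058, 'off mm', 4.9), (361, 1.061, 'off mm', 3.9)]
scene [(358, 1.051, 'off mm', 4.8), (24, 1.048, 'off mm', 4.0)]
side [(354, 1.052, 'off mm', 3.1), (19, 1.106, 'off mm', -0.9)]
21.925 [ 0.56545859 -0.09795918  0.16835154] [ 0.1 -3.2  4.7] 0.011475478769469017
```

View pics/side7c.png

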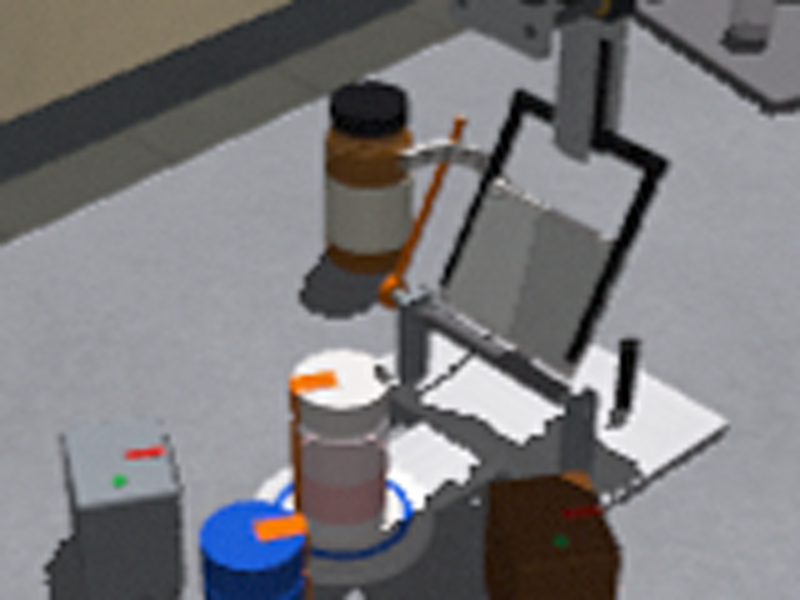

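The side crop looks roughly parallel, but the side slope for the pointer (1.106, 19 points) is noisy. I'll cross-check with image-line fits of the pointer and the flap arms.

```bash
cat > ln.py <<'E'
from st import *
from scipy.optimize import brentq
H=np.array([0.5673,-0.030,0.060]); xd=np.array([np.cos(T),np.sin(T),0])
def imgang(C,x,f,r0,r1):
    P=[H+x*xd+r*(-np.cos(f)*yd+np.sin(f)*zd) for r in (r0,r1)]; u=proj(*C,np.array(P)); v=u[1]-u[0]; return np.arctan2(v[1],v[0]),u
def corridor(C,p,kind,x,r0,r1,f0):
    # pixel weights (orange-ness / darkness) near predicted segment -> centroid line
    a,u=imgang(C,x,f0,r0,r1)
    h=cv2.cvtColor(p,cv2.COLOR_BGR2HSV).astype(float)
    b=p.astype(float)
    w=np.clip(b[...,2]-b[...,0]-25,0,None) if kind=="o" else np.clip(75-b.max(2),0,None)
    yy,xx=np.mgrid[:400,:640]; d=u[1]-u[0]; L=np.linalg.norm(d); d/=L; n=np.array([-d[1],d[0]])
    q=np.stack([xx-u[0][0],yy-u[0][1]],-1); t=q@d; e=q@n
    T_=[];E_=[]
    for k in np.arange(0,L,1.0):
        m=(abs(t-k)<1)&(abs(e)<5); 
        if w[m].sum()>40: T_.append(k);E_.append((w[m]*e[m]).sum()/w[m].sum())
    T_=np.array(T_);E_=np.array(E_)
    if len(T_)<8: return None
    c=np.polyfit(T_,E_,1); r=E_-np.polyval(c,T_); k=abs(r)<2*r.std()+.1; c=np.polyfit(T_[k],E_[k],1)
    A=a+np.arctan(c[0]); f=lambda s:np.sin(imgang(C,x,s,r0,r1)[0]-A)
    g=np.linspace(.7,1.4,141); v=[f(s) for s in g]; i=[j for j in range(140) if v[j]*v[j+1]<0]
    return [round(brentq(f,g[j],g[j+1]),3) for j in i],"off px",c.round(3).tolist(),"rms",r[k].std().round(2),len(T_),L.round(0)
E
python3 - <<'E'
from ln import *
for n in ["scene","side"]:
    p=cv2.imread(f"pics/{n}7.png"); C=cam(n)
    print(n,"ptr",corridor(C,p,"o",.087,.03,.112,1.06))
    for x in (.051,-.051): print("  arm",x,corridor(C,p,"k",x,.03,.13,1.06))
    p=cv2.imread(f"pics/{n}6.png")
    for x in (.051,-.051): print("  arm@.966",x,corridor(C,p,"k",x,.03,.13,.966))
E
```

```text
scene ptr ([1.072], 'off px', [0.006, -0.055], 'rms', np.float64(0.15), 29, np.float64(28.0))
  arm 0.051 ([1.059], 'off px', [-0.001, 0.275], 'rms', np.float64(0.15), 35, np.float64(34.0))
  arm -0.051 ([1.037], 'off px', [-0.013, 0.78], 'rms', np.float64(0.16), 33, np.float64(33.0))
  arm@.966 0.051 ([0.966], 'off px', [0.0, 0.349], 'rms', np.float64(0.18), 34, np.float64(34.0))
  arm@.966 -0.051 ([0.945], 'off px', [-0.012, 0.793], 'rms', np.float64(0.16), 33, np.float64(33.0))
side ptr ([1.038], 'off px', [0.014, -0.391], 'rms', np.float64(0.15), 24, np.float64(27.0))
  arm 0.051 ([1.022], 'off px', [0.023, -0.887], 'rms', np.float64(0.16), 34, np.float64(34.0))
  arm -0.051 ([1.041], 'off px', [0.01, -0.62], 'rms', np.float64(0.14), 36, np.float64(36.0))
  arm@.966 0.051 ([0.927], 'off px', [0.023, -0.973], 'rms', np.float64(0.15), 34, np.float64(34.0))
  arm@.966 -0.051 ([0.955], 'off px', [0.006, -0.397], 'rms', np.float64(0.07), 36, np.float64(36.0))
```

Image lines put the pointer 0.013–0.016 rad above the flap, and wrist depth says 0.003. I'll nudge up 0.009, do a last check, and hand in.

Run:
```python
from ln import *
s=sensors.read_state(); p0=np.array(s["ee_pos"]); f0=1.057;f=1.066
manip.line_to(p0+.14*((np.cos(f0)-np.cos(f))*yd+(np.sin(f)-np.sin(f0))*zd),max_speed=0.02)
manip.hold(0.6)
for n in ["wrist","scene","side"]:
    s=sensors.read_state(); p,d=capture(n); C=cam(n,s); print(n,slopes(C,p,d)); cv2.imwrite(f"pics/{n}8.png",p)
    if n!="wrist":
        print("   ",corridor(C,p,"o",.087,.03,.112,1.06)[0],[corridor(C,p,"k",x,.03,.13,1.06)[0] for x in (.051,-.051)])
        q=cv2.imread(f"pics/{n}0.png")
        for t in ["tub","beaker","amber"]:
            # bystander unchanged check vs first picture
            r=finder.recognise(n,t); print("   ",t,[np.round(e["xy"]).tolist() for e in r[:1]])
print(s["clock"],s["ee_pos"],np.round(s["force"],1),s["opening"],np.abs(s["qd"]).max())
a=cv2.imread("pics/scene0.png");b=cv2.imread("pics/scene8.png")
cv2.imwrite("pics/cmp.png",np.hstack([cv2.resize(i[120:320,210:490],(400,286)) for i in (a,b)]))
```

```text
wrist [(3320, 1.067, 'off mm', 4.9), (272, 1.059, 'off mm', 4.2)]
scene [(347, 1.078, 'off mm', 3.5), (28, 1.107, 'off mm', -0.6)]
    [1.071] [[1.072], [1.047]]
    tub [[241.0, 150.0]]
    beaker [[463.0, 279.0]]
    amber [[236.0, 212.0]]
side [(360, 1.08, 'off mm', 1.7), (22, 1.072, 'off mm', 0.9)]
    [1.039] [[1.03], [1.053]]
    tub [[420.0, 156.0]]
    beaker [[195.0, 296.0]]
    amber [[314.0, 158.0]]
23.075 [ 0.56546134 -0.09688493  0.16893701] [-0.5 -2.9  3.9] 0.011364415340105375 0.0018574864339047238
```

View pics/cmp.png

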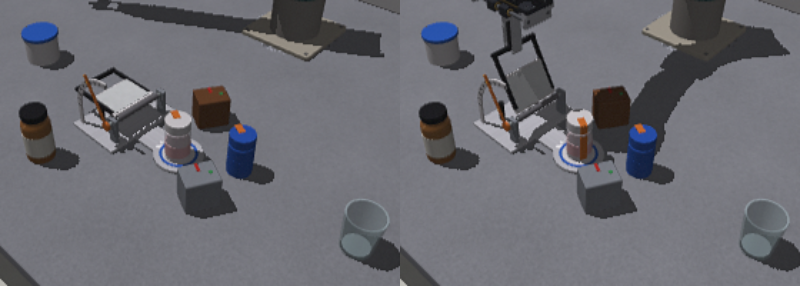

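The flap matches the pointer within about 0.01 rad, and the bystanders, scanner and pointer have not moved between the before and after pictures. The jar stands on its pad with the stripe facing the scanner. Handing in.

Run:
```python
from h import *
manip.finish_job(); print(sensors.read_state()["clock"])
```

```text
the job is handed in; nothing more can be done
the job is handed in; nothing more can be done
```

The job is done and handed in at about 23 s, with the arm still holding the flap at the pointer.

- **Jar:** I gripped it, slid it about 4 mm to the pad centre, turned it half a turn and released it standing there. After release the stripe pointed at 59.7°, against 58.8–59° for the scanner. That check was from above before the flap was lifted. In the last scene picture the jar is still standing on its pad, facing the scanner.
- **Flap:** I pinched the bar, lifted it along its arc and held it still, with about 5 N of residual force.

| Last check | Flap (rad) | Pointer (rad) |
|---|---|---|
| Wrist depth | 1.067 | 1.059 |
| Scene image lines | 1.072 | 1.071 |
| Side image lines | 1.030 | 1.039 |

- **Disagreements:** The scene depth fit of the pointer was noisy (1.107 from 28 points). The flap's far arm read 1.047 in the scene camera and 1.053 in the side camera. During the lift the bar shifted about 4 mm in the fingers under a radial load of up to about 16 N. I then relieved that load.
- **Bystanders:** The tub, beaker, amber jar and pointer look unmoved between the first and last scene pictures.

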